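# Unhook the tube rack from the rocker and stand it in the draining tray

## Task

Take the yellow tube rack out of the white rocker: its steel tongue is caught under the black keeper at the back and its front edge sits behind the orange lip, so raise the front, tilt the rack back until it clears the lip with the tongue still under the keeper, then draw it forward and out without forcing it. Carry it to the blue tray and set it down gently, upright and flat on the tray floor, lowering it all the way before you let go. Never tip the rack beyond about 45 degrees, and leave the beaker, the amber jar, the white dish and the white bottle where they are.

Things in the scene. Friction and masses are not known exactly. Their poses are not given: they have to be found in the camera images.
- rack_center (a point): Centre of the loose yellow rack with 8 fixed blue-capped tubes (0.25 to 0.4 kg), 62.5 mm above its underside. Rack axes: x from front (-x) to back (+x, tongue side), y along its length, z up. Body 60 mm (x) by 120 mm (y), caps up to 78 mm. It starts on the rocker's seat, its centre within 2 mm of the seat's and its axes along the seat's within 2 degrees.
- rack_grip (a point): Middle of the rack's black upright grip plate on top, 105 mm above the underside, over the rack's centre (rack axes). Plate 16 mm thick in x, 60 mm long in y, from 85 to 125 mm above the underside; pinch it from above across x.
- rack_front (a point): Middle of the rack's bottom front edge, at x = -30 mm, underside height (rack axes).
- rack_tongue (a point): Middle of the bottom edge of the tongue's end, at x = +55 mm, underside height (rack axes). The steel tongue is 40 mm wide (y), 6 mm thick, level with the underside, and sticks out 25 mm from the rack's back. A good pivot: tilted back 0.33 rad about this edge, the rack's front clears the lip by some 8 mm.
- dock_seat (a point): Centre of the seat on top of the white rocker (fixed, does not move; 190 by 170 mm), 45 mm above the bench. Axes: x from front to back, y sideways, z up. The rack stands on it. Aluminium cheeks, 16 mm high, run along x from -40 to +20 mm with inner faces at y = +65 and -65 mm.
- dock_lip (a point): Middle of the top of the orange front lip (fixed on the rocker, seat axes), 37 mm in front of the seat's centre; lip 6 mm thick, 100 mm long, 20 mm high above the seat.
- dock_keeper (a point): Middle of the front lower edge of the black keeper plate (fixed on the rocker, seat axes), 45 mm behind the seat's centre and 16 mm above the seat. The plate runs 21 mm back from here, 70 mm wide, 5 mm thick, closed by a post 15 mm behind this edge. The tongue starts about 10 mm under it; drawing the tilted rack about 18 mm forward frees it, then it can be lifted.
- tray_floor (a point): Centre of the inner floor of the blue open tray (fixed), 5 mm above the bench. Outside 210 mm (its x) by 190 mm (its y), walls 5 mm thick, rims 18 mm above the bench. The rack may stand anywhere on its floor, at any heading.
- rack: The same yellow rack; origin under its centre, at underside height.
- dock: The same white rocker; origin under its centre, on the bench.
- beaker_rim (a point): Bystander: centre of the mouth of a glass beaker, 68 mm wide and 90 mm high; leave alone.
- reagent: Bystander: amber jar with black cap, 64 mm wide, 130 mm high; origin under its centre; leave alone.
- dish: Bystander: white dish, 90 mm wide, 30 mm high; origin under its centre; leave alone.
- wash_bottle: Bystander: white plastic bottle with red cap, 66 mm wide, 150 mm high; origin under its centre; leave alone.

How it is judged:
On the way, in this order (a step that is already met when the one before it is completed fails the run):
1. the rack's front edge is raised above the lip (at least 19 mm over the seat) while the tongue's end is still under the keeper (z of rack_front in the frame of dock_seat above 0.019 m and x of rack_tongue in the frame of dock_seat above 0.043 m and z of rack_tongue in the frame of dock_seat below 0.014 m), for 0.05 s.
2. the rack is lowered to within 10 mm of the tray's floor while still held (z of rack_center in the frame of tray_floor below 0.0725 m and horizontal distance between rack_center and tray_floor below 0.09 m and contact force between the fingers and rack above 0.5 N), for 0.05 s.
At the end, for the whole second after the job is handed in: The rack stands released and still on the tray's floor: its centre within 90 mm (level) of the tray's centre, its underside within 4 mm of the floor, upright within 0.06 rad (z of rack_center in the frame of tray_floor between 0.0585 and 0.0665 m and horizontal distance between rack_center and tray_floor below 0.09 m and angle between rack_center's own z axis and vertical below 0.06 rad and linear speed of rack below 0.02 m/s); the robot touches nothing.
It fails at once if the rack is tipped more than 0.85 rad (about 49 degrees) (angle between rack_center's own z axis and vertical above 0.85 rad).
It fails at once if the rack is forced against the rocker with more than 60 N (contact force between rack and dock above 60 N).
It fails at once if a bystander is moved by more than 40 mm (distance of any of beaker_rim, reagent, dish, wash_bottle from where it was at the start of the episode above 0.04 m).
It also fails if it takes over 51 s, if anything falls off the work surface, if the arm or the gripper's body presses on something with over 40 N, if the wrist force passes 120 N, or if a joint passes its speed limit or range.

## Robot

A 7-joint arm with a two-finger parallel gripper is mounted at the origin on the work surface. World frame = base frame: x ahead of the robot, y to its left, z up, the work surface at z = 0. Lengths are in m, angles in rad, forces in N, time in s.
With the tool pointing down it reaches from about 0.425 to 0.925 m from the base axis. Payload 6.8 kg.
Tool frame: the origin (TCP) lies at the very end of the fingers, on their centre line; the grasp point (between the pads) lies 19 mm behind it; z points along the fingers, x is the direction in which the jaws open and shut, and the axes are right-handed (so a half turn about z gives the same grasp; the last joint's range is limited). The gripper opens to 85 mm and grips with 20 to 120 N. Pads are 22 mm wide; open, the fingers measure 114 mm over their backs; the gripper's body (76 mm by 85 mm) begins 54 mm behind the grasp point. The pads swing forward as they close: fully open they stand 13 mm farther back than shut.
Start: joints at [1.036, 0.477, 0.022, 1.555, -0.011, 1.109, -0.083], TCP at [0.279, -0.614, 0.231] pointing down, gripper open.
Joint ranges: [-2.96, 2.96], [-0.34, 2.1], [-1.41, 1.46], [0.24, 2.44], [-1.37, 4.51], [0.17, 1.92], [-2.96, 2.96]. Speed limits (rad/s): [2.39, 2.39, 3.14, 3.14, 3.14, 3.14, 3.14].

## Interface

Orientations are given as a rotation vector (axis times angle).
In Python, from bench import * gives the robot as it stands.
- The arm moves only by the tool servo_tool, never from a script. Its argument "increments" is one flat list of numbers, 7 for each row, row after row: the shift along the tool's x, y, z in mm, then the turn, a rotation vector about the tool's x, y, z in rad, then the finger opening in mm, from 0 to 85.4. In form: [tx, ty, tz, wx, wy, wz, fingers, tx, ty, tz, wx, wy, wz, fingers, ...]. A call has exactly 8 rows; each row shifts and turns the commanded pose from where the row before left it, along the tool's axes as they then stand; what a row does not reach is not made up. A row lasts 1/8 s, in which the tool goes at most 62.5 mm and 10.7 degrees, less where a joint would pass 70% of its speed; a pose out of reach is approached as far as the arm can. A call is refused whole if a number of a shift passes 62.5 or a number of a turn 0.188, either way. A call with a gripper value outside its range is refused whole. The fingers move at their own pace and stop on an object; "squeeze" is the grip in N (left out, the last holds). Time passes only in rows, so rows that do not move let the fingers close, or fill a call up. It gives the time, the measured TCP pose, the force and the opening at its end, in the units of the state.
- get_obs(): the state, without advancing time (a new reading comes with each control period).
- grab_frame(name): name is "scene" or "top" or "wrist"; returns (picture, depth): 400x640x3 uint8, red, green, blue; 400x640 float32, m along the optical axis (not along the pixel's ray), 0 where there is no reading.
- calibration(name): a dict with "fx", "fy", "cx", "cy" (pixels), "eye" and "orientation" of the camera in the world; the wrist camera has in their place "T_tool_cam" (4x4, takes a point from camera to tool coordinates, whose origin is the TCP and whose axes are the tool frame's). Camera axes: x right, y up, looking along -z (the intrinsics and any distortion apply to the point x, -y, -z); pixel columns grow to the right and rows downward; lengths in m; the calibration is good to about 2 mm. A picture is of the moment at which its call begins: read the wrist's pose just before it. calibration takes no time and is no camera call.
- hand_in(): hands the job in, once; it reports no verdict.
The state is a dict: "clock": time; "joints": joint angles; "qvel": joint speeds; "tau": joint torques, N m; "tcp_pos": TCP position; "orientation": TCP orientation; "contact_force": force on the tool from outside, world axes, zero at the start; "moment": the same for the moment, N m; "grip_width": finger opening in m.
Only numpy, scipy, OpenCV 4.12 (cv2) and the standard library are available. Lean on these libraries where they do the work, as an engineer would, in place of code of your own. Each camera call takes 0.05 s, during which the arm holds its last target.

## Working session

There is one attempt and no reset: what is moved stays moved. The work goes in short steps, Python scripts to look and compute and a tool call to move; the robot and the scene stay as the last step left them, time stands still between calls to the robot, and variables do not carry over. Pictures are saved under pics/ and viewed, and the job is handed in when it is done.

Besides the shell and the picture viewer there is one more tool, called by a JSON object that holds its "api" and its "payload". servo_tool: Moves the arm, as the interface text tells. Its arguments: {"type":"object","properties":{"increments":{"type":"array","items":{"type":"number"}},"squeeze":{"type":"number"}},"required":["increments"]}

```bash
mkdir -p pics
cat > h.py <<'E'
from bench import *
import numpy as np, cv2
from scipy.spatial.transform import Rotation as R
def save(n,img): cv2.imwrite('pics/'+n+'.png',cv2.cvtColor(img,cv2.COLOR_RGB2BGR))
E
python3 - <<'E'
from h import *
o=get_obs();print(o)
for n in ['scene','top','wrist']:
    i,d=grab_frame(n);save(n+'0',i);np.save(n+'0_d.npy',d);np.save(n+'0_i.npy',i);print(n,calibration(n))
E
```

```text
{'clock': 0.0, 'joints': array([ 1.03588007,  0.47780951,  0.02233322,  1.55642042, -0.01149884,
        1.1093259 , -0.08309524]), 'qvel': array([-0.00065076, -0.00127564, -0.00019706, -0.00059234,  0.00070611,
        0.00082325, -0.00049977]), 'tau': array([-3.61119428e-04, -5.96455228e+01,  1.60731878e+00, -2.81200022e+01,
        1.23968444e-02,  9.41581005e-03,  5.63356218e-05]), 'tcp_pos': array([ 0.27918109, -0.61391603,  0.2303324 ]), 'orientation': array([-2.64082042e+00,  1.70004516e+00,  2.53103227e-03]), 'contact_force': array([ 1.19753538, -0.7557126 ,  0.28142291]), 'moment': array([-0.02152747,  0.00209207, -0.02292361]), 'grip_width': 0.08556979135095169}
scene {'fx': 508.9517246066093, 'fy': 508.9517246066093, 'cx': 324.81856938047173, 'cy': 201.86812698092402, 'eye': array([ 1.47474102, -0.04274808,  1.46831491]), 'orientation': array([0.46996706, 0.46258232, 1.50364528])}
top {'fx': 385.3912734489166, 'fy': 385.3912734489166, 'cx': 323.9590641667038, 'cy': 199.13391195746684, 'eye': array([4.02046176e-01, 4.58241998e-04, 1.05131075e+00]), 'orientation': array([ 0.16088796, -0.14101138, -1.59335551])}
wrist {'fx': 322.6917716522717, 'fy': 322.6917716522717, 'cx': 318.1840117690623, 'cy': 199.5723485780387, 'T_tool_cam': array([[ 9.99998908e-01, -1.29368149e-03, -7.14571590e-04,
        -6.05762298e-04],
       [-1.45568397e-03, -9.45718816e-01, -3.24982772e-01,
        -8.38048162e-02],
       [-2.55359601e-04,  3.24983458e-01, -9.45719666e-01,
        -1.41936080e-01],
       [ 0.00000000e+00,  0.00000000e+00,  0.00000000e+00,
         1.00000000e+00]])}
```

View pics/scene0.png

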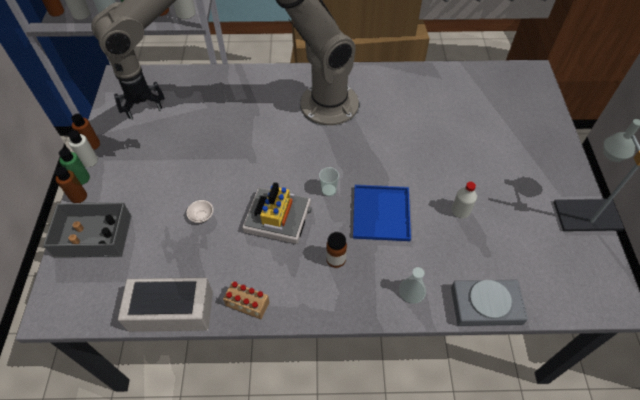

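View pics/top0.png

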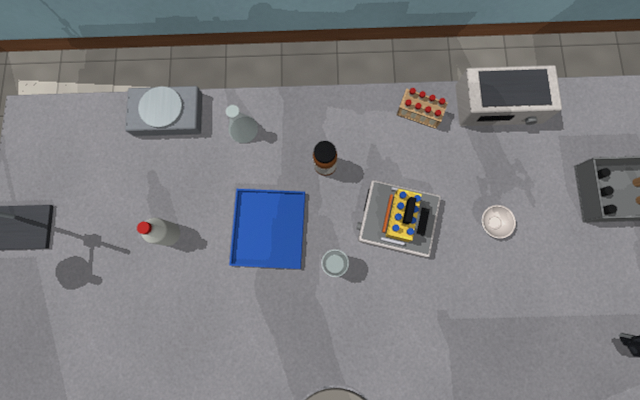

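View pics/wrist0.png

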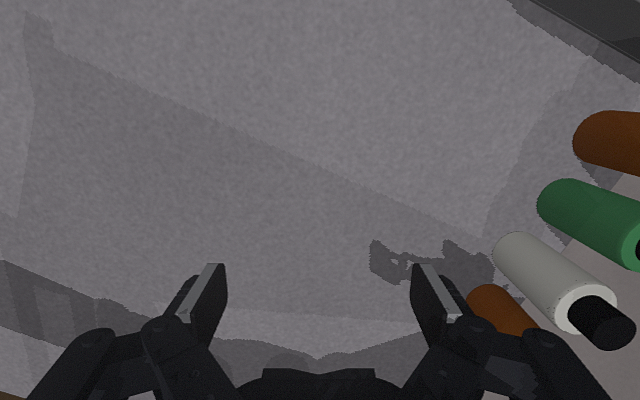

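```bash
cat >> h.py <<'E'
def cloud(n,d):
    c=calibration(n);v,u=np.mgrid[0:400,0:640]
    P=np.stack([(u-c['cx'])/c['fx']*d,-(v-c['cy'])/c['fy']*d,-d],-1)
    if 'eye' in c: return P@R.from_rotvec(c['orientation']).as_matrix().T+c['eye']
    o=get_obs();T=c['T_tool_cam'];P=P@T[:3,:3].T+T[:3,3]
    return P@R.from_rotvec(o['orientation']).as_matrix().T+o['tcp_pos']
E
python3 - <<'E'
from h import *
i=np.load('top0_i.npy');d=np.load('top0_d.npy')
save('topcrop',cv2.resize(i[170:270,350:450],None,fx=6,fy=6,interpolation=cv2.INTER_CUBIC))
P=cloud('top',d);np.save('P.npy',P)
print('table z',[P[y,x].round(4) for y,x in[(300,200),(120,300),(300,500)]])
b=(i[...,2]>120)&(i[...,0]<60)&(i[...,1]<110); b[:, :225]=0;b[:,315:]=0
q=P[b];print('tray',len(q),q.min(0),q.max(0)); 
r=cv2.minAreaRect(q[:,:2].astype(np.float32));print(r)
f=q[q[:,2]<0.012];print(np.median(f[:,2]))
# seat region heights
for z0,z1 in[(.035,.055),(.055,.075),(.1,.14),(.15,.19)]:
    m=(P[...,2]>z0)&(P[...,2]<z1);m[:,:355]=0;m[:,445:]=0;m[:175]=0;m[262:]=0
    q=P[m];print(z0,len(q),np.median(q[:,2]),cv2.minAreaRect(q[:,:2].astype(np.float32)),q.mean(0))
E
```

```text
table z [array([ 0.3427,  0.3482, -0.002 ]), array([8.414e-01, 7.420e-02, 2.000e-04]), array([ 0.3227, -0.4437,  0.0011])]
tray 5063 [ 0.40204618  0.00045824 -0.00432077] [0.63881011 0.26591888 1.05131075]
((0.5214666128158569, 0.12588460743427277), (0.269517183303833, 0.21756041049957275), 85.31640625)
0.003979343080384945
0.035 2846 0.04356807064284385 ((0.5430181622505188, -0.18668700754642487), (0.19058018922805786, 0.16989222168922424), 75.01922607421875) [ 0.53818112 -0.17761406  0.04342167]
0.055 450 0.06394532429947714 ((0.54011070728302, -0.2001342922449112), (0.10679941624403, 0.14314031600952148), 74.93803405761719) [ 0.52914925 -0.20107738  0.06354612]
0.1 487 0.11973162798203807 ((0.5424988865852356, -0.18866074085235596), (0.058800164610147476, 0.11896160989999771), 74.82815551757812) [ 0.53967437 -0.18460749  0.11451433]
0.15 212 0.16836727090527076 ((0.5430135130882263, -0.18913981318473816), (0.016576796770095825, 0.060088664293289185), 74.40728759765625) [ 0.54203353 -0.18756555  0.16706778]
```

View pics/topcrop.png

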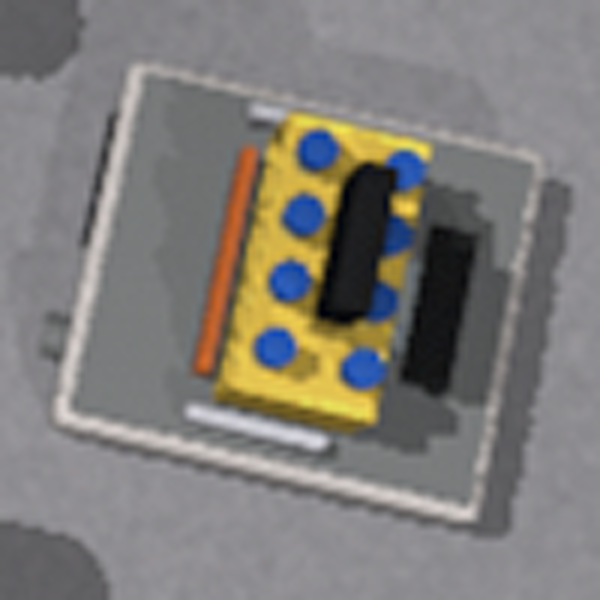

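```bash
cat >> h.py <<'E'
a=np.deg2rad(-105.2)
SX=np.array([np.cos(a),np.sin(a),0]);SY=np.array([-np.sin(a),np.cos(a),0]);SZ=np.array([0,0,1.])
def delta(p,Rt):
    o=get_obs();R0=R.from_rotvec(o['orientation']).as_matrix()
    w=R.from_matrix(R0.T@Rt).as_rotvec()
    print('pos',o['tcp_pos'].round(4),'tool-frame shift mm',(R0.T@(p-o['tcp_pos'])*1000).round(1),'rot',w.round(4),'F',o['contact_force'].round(1),'w',o['grip_width'],'t',o['clock'])
    print('R0 x,z',R0[:,0].round(3),R0[:,2].round(3))
def Rdown(xdir): 
    z=np.array([0,0,-1.]);return np.stack([xdir,np.cross(z,xdir),z],1)
E
python3 - <<'E'
from h import *
P=np.load('P.npy')
for n,(u,v) in dict(jar=(324,150),beaker=(335,263),dish=(498,222),bottle=(146,228)).items(): print(n,P[v-2:v+3,u-2:u+3].reshape(-1,3).mean(0).round(3))
for u,v in [(237,192),(303,193),(303,267),(233,266),(268,230)]: print('tray',P[v,u].round(3))
delta(np.array([.543,-.189,.26]),Rdown(SX)); delta(np.array([.543,-.189,.26]),Rdown(-SX))
E
```

```text
jar [0.706 0.006 0.129]
beaker [ 0.43  -0.014  0.003]
dish [ 0.528 -0.46   0.004]
bottle [0.52  0.433 0.149]
tray [0.63  0.25  0.015]
tray [0.621 0.068 0.019]
tray [ 0.422  0.072 -0.002]
tray [0.43  0.261 0.   ]
tray [0.524 0.166 0.005]
pos [ 0.2792 -0.614   0.2305] tool-frame shift mm [-277.8 -416.   -29.1] rot [6.000e-04 1.300e-03 6.921e-01] F [-0.6 -0.6  0.9] w 0.0855449891723105 t 0.15
R0 x,z [ 0.414 -0.91  -0.001] [-0.001  0.001 -1.   ]
pos [ 0.2792 -0.614   0.2305] tool-frame shift mm [-277.8 -416.   -29.1] rot [-1.7000e-03  7.0000e-04 -2.4495e+00] F [-0.6 -0.6  0.9] w 0.0855449891723105 t 0.15
R0 x,z [ 0.414 -0.91  -0.001] [-0.001  0.001 -1.   ]
```

{"api": "servo_tool", "payload": {"increments": [-30,-45,-5,0,0,0,85,-30,-45,-5,0,0,0,85,-30,-45,-5,0,0,0,85,-30,-45,-5,0,0,0,85,-30,-45,-5,0,0,0,85,-30,-45,-5,0,0,0,85,-30,-45,-4,0,0,0,85,-30,-45,-4,0,0,0,85]}}

```text
clock: 1.15
tcp_pos: [0.5083, -0.2454, 0.2694]
orientation: [2.641, -1.701, -0.0]
contact_force: [1.6, -0.7, 0.5]
grip_width: 0.085
```

{"api": "servo_tool", "payload": {"increments": [-19,-28,0,0,0,0,85,-19,-28,0,0,0,0,85,0,0,0,0,0,0.138,85,0,0,0,0,0,0.138,85,0,0,0,0,0,0.138,85,0,0,0,0,0,0.138,85,0,0,0,0,0,0.14,85,0,0,0,0,0,0,85]}}

```text
clock: 2.15
tcp_pos: [0.5428, -0.1891, 0.269]
orientation: [1.91, -2.494, -0.001]
contact_force: [0.4, 0.4, 0.6]
grip_width: 0.0851
```

Run:
```python
from h import *
delta(np.array([.543,-.189,.26]),Rdown(SX));print(get_obs()['joints'].round(3))
i,d=grab_frame('wrist');save('w1',i);P=cloud('wrist',d)
m=(P[...,2]>.15)&(P[...,2]<.185)&(abs(P[...,0]-.54)<.07)&(abs(P[...,1]+.19)<.07)
q=P[m];print(len(q),np.median(q[:,2]),cv2.minAreaRect(q[:,:2].astype(np.float32)))
```

```text
pos [ 0.5428 -0.1891  0.269 ] tool-frame shift mm [-0.1 -0.1  9. ] rot [ 0.0005 -0.0002  0.0014] F [0.4 0.4 0.6] w 0.08507972463523078 t 2.15
R0 x,z [-0.261 -0.965  0.   ] [-0.001 -0.    -1.   ]
[ 0.294  0.282 -0.082  1.752  0.026  1.109 -1.632]
1534 0.16917242615123618 ((0.5422291159629822, -0.19009795784950256), (0.01596534252166748, 0.060012027621269226), 74.62429809570312)
```

View pics/w1.png

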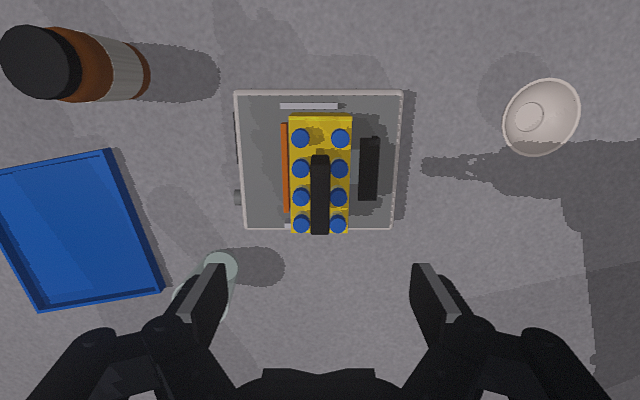

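{"api": "servo_tool", "payload": {"increments": [0.7,0.3,18,0,0,0,85,0,0,18,0,0,0,85,0,0,18,0,0,0,85,0,0,18,0,0,0,85,0,0,18,0,0,0,85,0,0,18,0,0,0,85,0,0,14,0,0,0,85,0,0,8,0,0,0,85]}}

```text
clock: 3.2
tcp_pos: [0.5423, -0.1897, 0.1383]
orientation: [1.908, -2.495, -0.001]
contact_force: [-0.0, 0.6, 1.0]
grip_width: 0.0845
```

{"api": "servo_tool", "payload": {"increments": [0,0,0,0,0,0,50,0,0,0,0,0,0,30,0,0,0,0,0,0,20,0,0,0,0,0,0,12,0,0,0,0,0,0,8,0,0,0,0,0,0,5,0,0,0,0,0,0,5,0,0,0,0,0,0,5], "squeeze": 60}}

```text
clock: 4.2
tcp_pos: [0.5429, -0.1902, 0.1399]
orientation: [-1.908, 2.496, -0.002]
contact_force: [-0.1, -0.9, 5.6]
grip_width: 0.0152
```

Run:
```python
from h import *
delta(np.array([.5425,-.1896,.139]),Rdown(SX));print(get_obs()['joints'].round(3))
i,d=grab_frame('wrist');save('w2',i)
o=get_obs();R0=R.from_rotvec(o['orientation']).as_matrix()
# pivot in tool frame: rack centre = tcp xy, underside .045
piv=np.array([o['tcp_pos'][0],o['tcp_pos'][1],.045])+.055*SX
p=R0.T@(piv-o['tcp_pos']);print('pivot tool',p)
for w in (.0275,-.0275,.03,.04):
    print(w,((p-R.from_rotvec([0,w,0]).as_matrix()@p)*1000).round(2),'tool y world',R0[:,1])
```

```text
pos [ 0.5429 -0.1902  0.1399] tool-frame shift mm [-0.5  0.5  0.9] rot [-0.001  -0.0003 -0.0003] F [-0.1 -0.9  5.6] w 0.01524411419963232 t 4.2
R0 x,z [-0.262 -0.965  0.   ] [ 0.001 -0.001 -1.   ]
[ 0.293  0.42  -0.083  1.88   0.045  0.843 -1.649]
pivot tool [5.49716761e-02 8.63221485e-05 9.48962317e-02]
0.0275 [-2.59  0.    1.55] tool y world [-0.96496147  0.26238958 -0.00103027]
-0.0275 [ 2.63  0.   -1.48] tool y world [-0.96496147  0.26238958 -0.00103027]
0.03 [-2.82  0.    1.69] tool y world [-0.96496147  0.26238958 -0.00103027]
0.04 [-3.75  0.    2.27] tool y world [-0.96496147  0.26238958 -0.00103027]
```

View pics/w2.png

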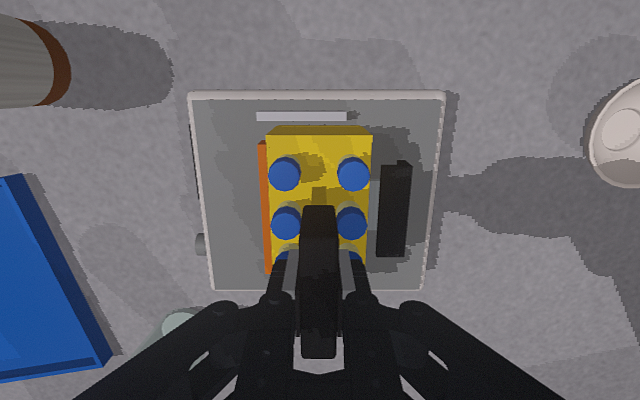

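{"api": "servo_tool", "payload": {"increments": [0,0,-2,0,0,0,5,2.6,0,-1.5,0,-0.0275,0,5,2.6,0,-1.5,0,-0.0275,0,5,2.6,0,-1.5,0,-0.0275,0,5,2.6,0,-1.5,0,-0.0275,0,5,2.6,0,-1.5,0,-0.0275,0,5,2.6,0,-1.5,0,-0.0275,0,5,0,0,0,0,0,0,5]}}

```text
clock: 5.25
tcp_pos: [0.5379, -0.2065, 0.149]
orientation: [-1.824, 2.39, 0.151]
contact_force: [-0.2, 0.0, -2.9]
grip_width: 0.0148
```

```bash
cat >> h.py <<'E'
P0=np.array([-.0003,0,.0950]) # placeholder
def rack():
    # rack points assuming rigid grasp made at clock 4.2
    o=get_obs();R0=R.from_rotvec(o['orientation']).as_matrix();t=o['tcp_pos']
    S=np.array([.5425,-.1896,.045])
    B=np.stack([SX,SY,SZ],1)
    for n,p in dict(front=[-.03,0,.095],tongue=[.055,0,.095]).items():
        print(n,'(seat mm)',(B.T@(R0@np.array(p)+t-S)*1000).round(1))
    print('tcp',t.round(4),'tilt',np.arccos(-R0[2,2]).round(4),'F',o['contact_force'].round(1),'M',o['moment'].round(2),'w',o['grip_width'].round(4),'t',o['clock'],'q',o['joints'].round(2))
E
python3 - <<'E'
from h import *
rack()
i,d=grab_frame('wrist');save('w3',i)
i,d=grab_frame('scene');save('s3',cv2.resize(i[160:260,220:350],None,fx=6,fy=6))
E
```

```text
front (seat mm) [-27.7  -0.   15.2]
tongue (seat mm) [56.1 -0.2  1.2]Traceback (most recent call last):
  File "<stdin>", line 2, in <module>
  File "h.py", line 28, in rack
    print('tcp',t.round(4),'tilt',np.arccos(-R0[2,2]).round(4),'F',o['contact_force'].round(1),'M',o['moment'].round(2),'w',o['grip_width'].round(4),'t',o['clock'],'q',o['joints'].round(2))
                                                                                                                            ^^^^^^^^^^^^^^^^^^^^^
AttributeError: 'float' object has no attribute 'round'
```

{"api": "servo_tool", "payload": {"increments": [2.8,0,-1.6,0,-0.03,0,5,2.8,0,-1.6,0,-0.03,0,5,2.8,0,-1.6,0,-0.03,0,5,2.8,0,-1.6,0,-0.03,0,5,2.8,0,-1.6,0,-0.03,0,5,2.8,0,-1.6,0,-0.03,0,5,0,0,0,0,0,0,5,0,0,0,0,0,0,5]}}

```text
clock: 6.25
tcp_pos: [0.5335, -0.2231, 0.1545]
orientation: [-1.733, 2.265, 0.302]
contact_force: [-0.0, -0.7, -2.9]
grip_width: 0.015
```

```bash
sed -i "s/o\['grip_width'\].round(4)/o['grip_width']/" h.py
python3 - <<'E'
from h import *
rack()
i,d=grab_frame('wrist');save('w3',i)
i,d=grab_frame('scene');save('s3',cv2.resize(i[160:260,220:350],None,fx=6,fy=6))
o=get_obs();R0=R.from_rotvec(o['orientation']).as_matrix();print('fwd in tool',R0.T@-SX,'up in tool',R0.T@SZ)
E
```

```text
front (seat mm) [-25.7   0.1  30.3]
tongue (seat mm) [54.3  0.1  1.5]
tcp [ 0.5335 -0.2231  0.1545] tilt 0.3451 F [-0.  -0.7 -2.9] M [-0.53  0.18 -0.  ] w 0.01498515871482521 t 6.25 q [ 0.64  0.47 -0.21  1.81 -0.3   0.95 -1.21]
fwd in tool [-9.41032729e-01 -9.17408261e-04  3.38314295e-01] up in tool [-3.38314339e-01 -1.11739113e-04 -9.41033153e-01]
```

View pics/w3.png

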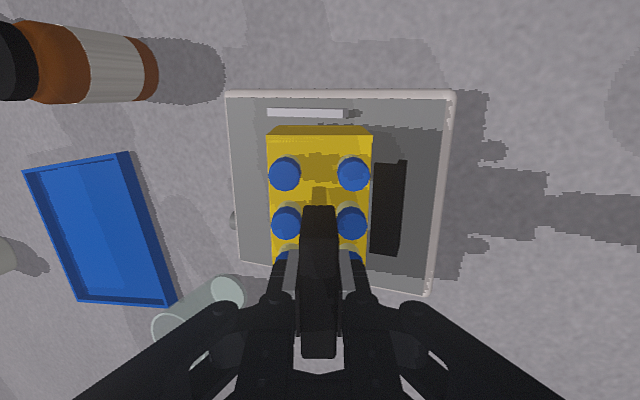

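View pics/s3.png

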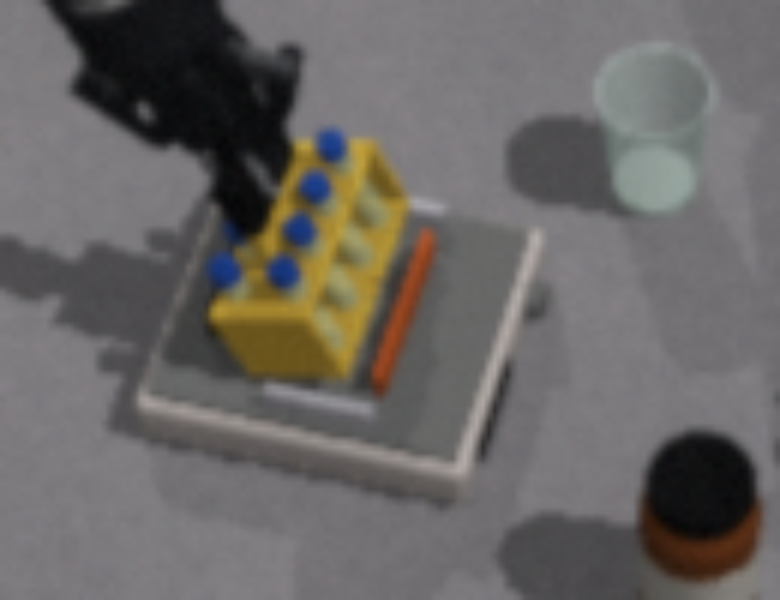

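{"api": "servo_tool", "payload": {"increments": [-2.8,0,1,0,0,0,5,-2.8,0,1,0,0,0,5,-2.8,0,1,0,0,0,5,-2.8,0,1,0,0,0,5,-2.8,0,1,0,0,0,5,-2.8,0,1,0,0,0,5,-2.8,0,1,0,0,0,5,0,0,0,0,0,0,5]}}

```text
clock: 7.35
tcp_pos: [0.539, -0.2029, 0.1546]
orientation: [-1.733, 2.265, 0.302]
contact_force: [-0.7, -0.9, -2.7]
grip_width: 0.0153
```

Run:
```python
from h import *
rack()
i,d=grab_frame('wrist');save('w4',i)
```

```text
front (seat mm) [-46.7   0.1  30.3]
tongue (seat mm) [33.3  0.1  1.6]
tcp [ 0.539  -0.2029  0.1546] tilt 0.3452 F [-0.7 -0.9 -2.7] M [-0.52  0.14 -0.04] w 0.015335072375648072 t 7.35 q [ 0.61  0.47 -0.22  1.82 -0.3   0.94 -1.24]
```

View pics/w4.png

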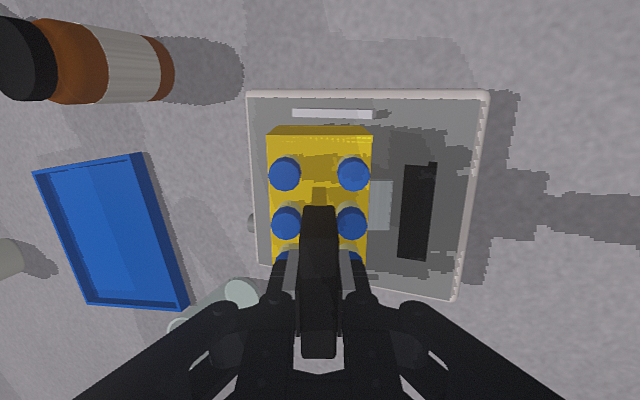

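{"api": "servo_tool", "payload": {"increments": [-1.7,0,-4.7,0,0,0,5,-3.4,0,-9.4,0,0,0,5,-5.4,0,-15,0,0,0,5,-6.8,0,-18.8,0,0,0,5,-6.8,0,-18.8,0,0,0,5,-6.8,0,-18.8,0,0,0,5,-6.8,0,-18.8,0,0,0,5,-5.1,0,-14.1,0,0,0,5]}}

```text
clock: 8.4
tcp_pos: [0.5393, -0.2031, 0.2826]
orientation: [-1.732, 2.265, 0.299]
contact_force: [0.3, -1.0, -3.3]
grip_width: 0.0153
```

{"api": "servo_tool", "payload": {"increments": [0,0,0,0,0.045,0,5,0,0,0,0,0.06,0,5,0,0,0,0,0.06,0,5,0,0,0,0,0.06,0,5,0,0,0,0,0.06,0,5,0,0,0,0,0.06,0,5,0,0,0,0,0,0,5,0,0,0,0,0,0,5]}}

```text
clock: 9.4
tcp_pos: [0.5388, -0.2033, 0.2807]
orientation: [-1.907, 2.496, 0.001]
contact_force: [-0.5, 0.2, -2.6]
grip_width: 0.0152
```

Run:
```python
from h import *
rack()
i,d=grab_frame('top');save('t5',i);P=cloud('top',d)
im=np.load('top0_i.npy');d0=np.load('top0_d.npy');P0=cloud('top',d0)
b=((im[...,2]>90)&(im[...,0]<70)&(im[...,1]<120));b[:,:222]=0;b[:,315:]=0;b[:180]=0;b[280:]=0
q=P0[b];q=q[(q[:,2]<.03)&(q[:,2]>-.01)];r=cv2.minAreaRect(q[:,:2].astype(np.float32));print(len(q),r)
f=q[(q[:,2]<.012)];print(np.median(f,0))
delta(np.array([.524,.165,.28]),Rdown(SX))
```

```text
front (seat mm) [-15.9   0.  140.7]
tongue (seat mm) [ 69.1  -0.  140.6]
tcp [ 0.5388 -0.2033  0.2807] tilt 0.0009 F [-0.5  0.2 -2.6] M [-0.03  0.04  0.07] w 0.015208665147772353 t 9.4 q [ 0.39  0.28 -0.17  1.73  0.05  1.14 -1.63]
5372 ((0.5287144184112549, 0.16570121049880981), (0.18922485411167145, 0.21033522486686707), 85.52210998535156)
[0.52681558 0.16676041 0.00399549]
pos [ 0.5387 -0.2037  0.2806] tool-frame shift mm [-351.8  111.3    0.8] rot [ 0.0001  0.0007 -0.0013] F [-0.2 -0.3 -2.4] w 0.015021885707971225 t 9.45
R0 x,z [-0.263 -0.965 -0.001] [ 0.     0.001 -1.   ]
```

View pics/t5.png

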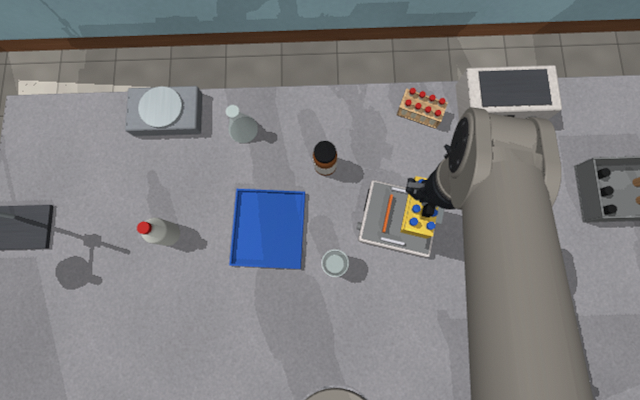

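{"api": "servo_tool", "payload": {"increments": [-10,3,0,0,0,0,5,-20,6,0,0,0,0,5,-30,9,0,0,0,0,5,-30,9,0,0,0,0,5,-30,9,0,0,0,0,5,-30,9,0,0,0,0,5,-30,9,0,0,0,0,5,-30,9,0,0,0,0,5]}}

```text
clock: 10.45
tcp_pos: [0.5325, 0.0189, 0.2806]
orientation: [-1.91, 2.494, 0.001]
contact_force: [0.9, 0.4, -2.7]
grip_width: 0.0147
```

{"api": "servo_tool", "payload": {"increments": [-30,9,0,0,0,0,5,-30,9,0,0,0,0,5,-30,9,0,0,0,0,5,-25,8,0,0,0,0,5,-18,6,0,0,0,0,5,-10,3,0,0,0,0,5,0,0,0,0,0,0,5,0,0,0,0,0,0,5]}}

```text
clock: 11.45
tcp_pos: [0.5283, 0.1648, 0.2804]
orientation: [1.907, -2.496, 0.001]
contact_force: [-0.7, -1.1, -2.4]
grip_width: 0.0151
```

Run:
```python
from h import *
rack();delta(np.array([.5287,.1657,.1015]),Rdown(SX))
i,d=grab_frame('top');save('t6',i)
i,d=grab_frame('scene');save('s6',cv2.resize(i[100:300,220:500],None,fx=2.8,fy=2.8))
```

```text
front (seat mm) [-368.2 -106.6  140.4]
tongue (seat mm) [-283.2 -106.7  140.4]
tcp [0.5283 0.1648 0.2804] tilt 0.0007 F [-0.7 -1.1 -2.4] M [-0.06 -0.01  0.04] w 0.01514244480769445 t 11.45 q [-0.09  0.26 -0.39  1.77  0.11  1.13 -2.35]
pos [0.5283 0.1648 0.2804] tool-frame shift mm [-1.100e+00 -1.000e-01  1.789e+02] rot [-0.0001 -0.0007 -0.0011] F [-0.7 -1.1 -2.4] w 0.01514244480769445 t 11.45
R0 x,z [-0.263 -0.965  0.001] [-0.    -0.001 -1.   ]
```

View pics/t6.png

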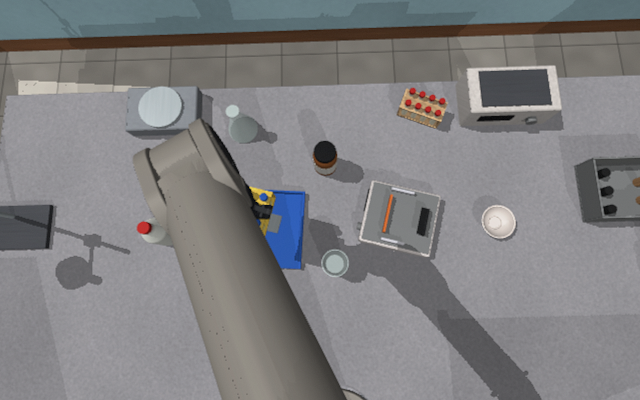

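View pics/s6.png

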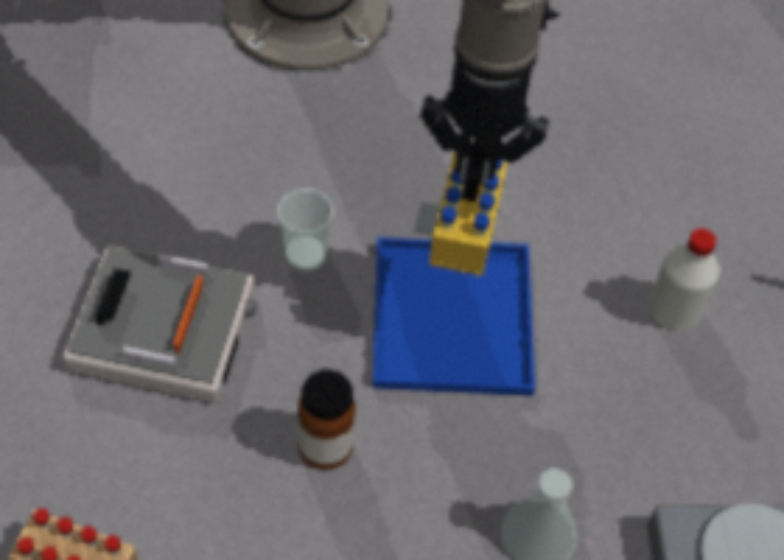

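{"api": "servo_tool", "payload": {"increments": [0,0,12,0,0,0,5,0,0,22,0,0,0,5,0,0,25,0,0,0,5,0,0,25,0,0,0,5,0,0,25,0,0,0,5,0,0,25,0,0,0,5,0,0,18,0,0,0,5,0,0,10,0,0,0,5]}}

```text
clock: 12.55
tcp_pos: [0.5278, 0.1653, 0.1172]
orientation: [1.907, -2.495, -0.001]
contact_force: [0.2, 0.5, -1.8]
grip_width: 0.0152
```

{"api": "servo_tool", "payload": {"increments": [0,0,4,0,0,0,5,0,0,3,0,0,0,5,0,0,2,0,0,0,5,0,0,2,0,0,0,5,0,0,1,0,0,0,5,0,0,1,0,0,0,5,0,0,1,0,0,0,5,0,0,0,0,0,0,5]}}

```text
clock: 13.55
tcp_pos: [0.5282, 0.1657, 0.1044]
orientation: [1.908, -2.495, -0.0]
contact_force: [-0.5, 0.6, -2.6]
grip_width: 0.0151
```

Run:
```python
from h import *
rack()
```

```text
front (seat mm) [-369.1 -107.   -35.6]
tongue (seat mm) [-284.1 -107.   -35.6]
tcp [0.5282 0.1657 0.1044] tilt 0.0002 F [-0.5  0.6 -2.6] M [0.04 0.02 0.04] w 0.015085319820874507 t 13.55 q [-0.14  0.46 -0.35  1.94  0.22  0.78 -2.45]
```

~4.4 mm left by estimate; lower in 1 mm steps until the load comes off.

{"api": "servo_tool", "payload": {"increments": [0,0,1,0,0,0,5,0,0,1,0,0,0,5,0,0,1,0,0,0,5,0,0,0.5,0,0,0,5,0,0,0.5,0,0,0,5,0,0,0.5,0,0,0,5,0,0,0,0,0,0,5,0,0,0,0,0,0,5]}}

```text
clock: 14.55
tcp_pos: [0.5283, 0.1657, 0.1]
orientation: [-1.908, 2.496, -0.0]
contact_force: [0.1, 0.3, -2.9]
grip_width: 0.015
```

{"api": "servo_tool", "payload": {"increments": [0,0,0.5,0,0,0,5,0,0,0,0,0,0,5,0,0,0.5,0,0,0,5,0,0,0,0,0,0,5,0,0,0.5,0,0,0,5,0,0,0,0,0,0,5,0,0,0,0,0,0,5,0,0,0,0,0,0,5]}}

```text
clock: 15.55
tcp_pos: [0.5283, 0.1657, 0.0999]
orientation: [-1.908, 2.496, -0.001]
contact_force: [-6.6, -1.7, 14.0]
grip_width: 0.0153
```

{"api": "servo_tool", "payload": {"increments": [0,0,-0.7,0,0,0,5,0,0,0,0,0,0,5,0,0,0,0,0,0,5,0,0,0,0,0,0,20,0,0,0,0,0,0,25,0,0,0,0,0,0,30,0,0,0,0,0,0,40,0,0,0,0,0,0,40]}}

```text
clock: 16.55
tcp_pos: [0.5283, 0.1657, 0.0991]
orientation: [-1.908, 2.496, 0.0]
contact_force: [1.2, -0.3, 0.3]
grip_width: 0.0399
```

Run:
```python
from h import *
rack()
i,d=grab_frame('wrist');save('w7',i)
i,d=grab_frame('scene');save('s7',cv2.resize(i[100:300,220:500],None,fx=2.8,fy=2.8))
```

```text
front (seat mm) [-369.1 -106.9  -40.9]
tongue (seat mm) [-284.1 -106.9  -40.9]
tcp [0.5283 0.1657 0.0991] tilt 0.0 F [ 1.2 -0.3  0.3] M [-0.04  0.01 -0.04] w 0.03985936265149901 t 16.55 q [-0.14  0.47 -0.35  1.94  0.22  0.77 -2.45]
```

View pics/w7.png

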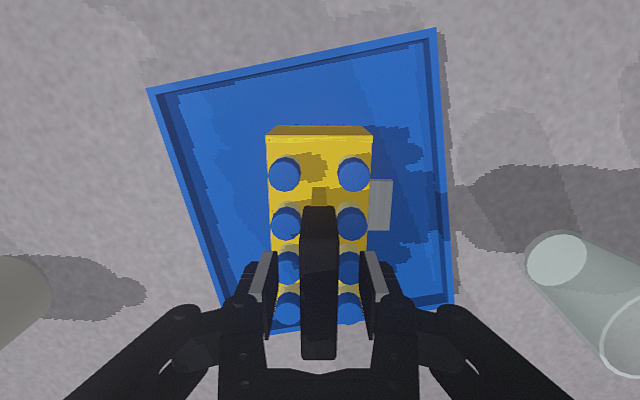

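View pics/s7.png

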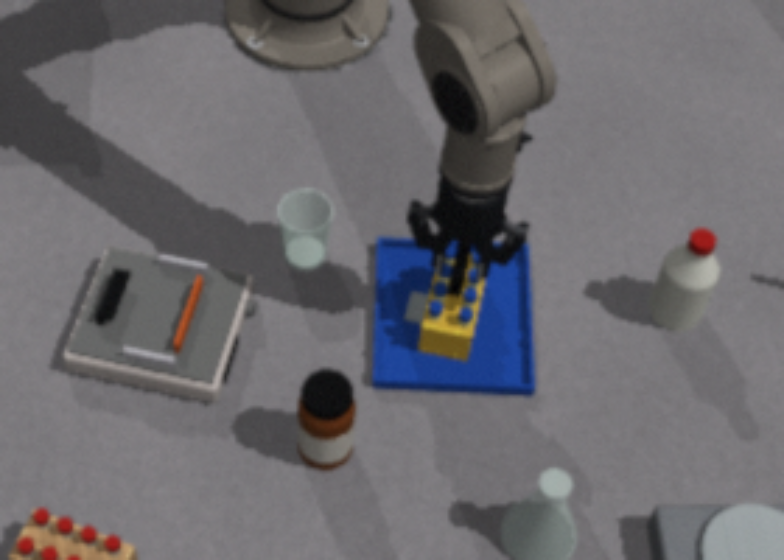

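{"api": "servo_tool", "payload": {"increments": [0,0,-4,0,0,0,50,0,0,-8,0,0,0,50,0,0,-15,0,0,0,50,0,0,-25,0,0,0,50,0,0,-30,0,0,0,50,0,0,-30,0,0,0,50,0,0,-30,0,0,0,50,0,0,-20,0,0,0,50]}}

```text
clock: 17.65
tcp_pos: [0.5287, 0.166, 0.264]
orientation: [-1.907, 2.493, -0.002]
contact_force: [-0.2, 0.3, -0.4]
grip_width: 0.05
```

Run:
```python
from h import *
rack()
i,d=grab_frame('wrist');save('w8',i);P=cloud('wrist',d)
m=(P[...,2]>.115)&(P[...,2]<.145)&(np.hypot(P[...,0]-.53,P[...,1]-.166)<.06)
q=P[m];print('plate',len(q),np.median(q[:,2]),q[:,2].min(),q[:,2].max(),cv2.minAreaRect(q[:,:2].astype(np.float32)))
i,d=grab_frame('top');save('t8',i)
P=cloud('top',d)
for n,(u,v) in dict(jar=(324,150),beaker=(335,263),dish=(498,222),bottle=(146,228)).items(): print(n,P[v-2:v+3,u-2:u+3].reshape(-1,3).mean(0).round(3))
```

```text
front (seat mm) [-369.7 -106.3  124.1]
tongue (seat mm) [-284.7 -106.3  124. ]
tcp [0.5287 0.166  0.264 ] tilt 0.003 F [-0.2  0.3 -0.4] M [-0.02 -0.04 -0.04] w 0.05004837390137831 t 17.65 q [-0.09  0.27 -0.39  1.79  0.12  1.1  -2.36]
plate 1179 0.13144703159755475 0.1150848946529931 0.13404327476711234 ((0.5291178822517395, 0.16629838943481445), (0.015673574060201645, 0.06036130338907242), 74.80091857910156)
jar [0.706 0.006 0.129]
beaker [ 0.43  -0.014  0.003]
dish [ 0.528 -0.46   0.004]
bottle [0.515 0.415 0.185]
```

View pics/w8.png

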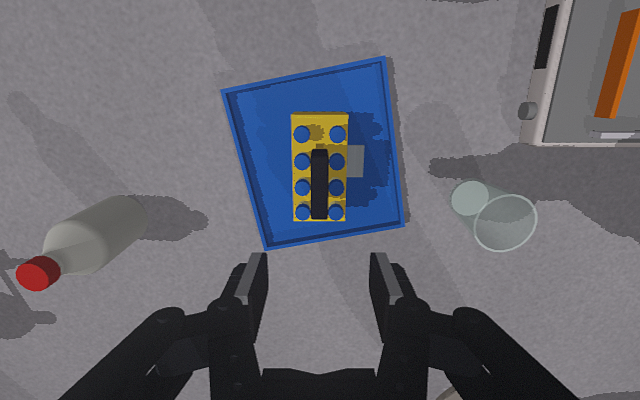

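Run:
```python
from h import *
print(get_obs()['qvel'].round(3)); print(hand_in())
```

```text
[-0.004  0.034  0.006  0.049  0.01  -0.038 -0.01 ]
the job is handed in; nothing more can be done
None
```

The rack is out of the rocker and standing released on the tray floor, and the job is handed in. The arm finished at about 18 s of the 51 s allowed; `hand_in()` gives no verdict.

- **Removal:** I gripped the plate at 60 N and tilted the rack back 0.345 rad about the tongue's end. By the tool pose, the front edge was then about 30 mm above the seat, with the tongue end at x = 54 mm and z = 1.5 mm, still under the keeper. I drew it 21 mm forward with no rise in the wrist force, lifted it clear and levelled it.
- **Placing:** I lowered it to the tray floor while still holding it. In the last half-millimetre steps the vertical wrist force went from −2.9 to +14 N, which showed contact. I backed off 0.7 mm, opened the gripper and rose straight up.
- **Last checks:** The wrist camera puts the plate centre at (0.529, 0.166), which is the tray centre within about 1 mm. Its top is at 0.131 m against 0.130 m expected. The rack looks upright and untouched, and the gripper is about 0.13 m above it.
- **Bystanders:** The jar, beaker and dish give the same depth readings as at the start. The bottle's last top-view reading disagreed (height 0.185 m against 0.149 m), most likely because the arm hid it. In the scene pictures taken before and after the set-down it is in the same place, and the arm never felt a contact near it.

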